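# Dial the padlock off the medicine box and hold it up open

## Task

The steel medicine box on the worktop is padlocked: the lock lies dial-up on the lid, one leg of its shackle through the ear that sticks up out of the lid. The lock was only spun off its last number, so turn the dial click by click until its long white mark stands at the white index on the lock body by the shackle, draw the body back so that the shackle slides fully out, and free the lock from the ear without wrenching it. Finish while still holding the opened lock in the gripper, dial up and still, at least 10 cm above the lid; do not let go, and leave the tumbler, dropper bottle, teaspoon and mug where they are.

Things in the scene. Friction and masses are not known exactly. Their poses are not given: they have to be found in the camera images.
- box: Grey sheet-steel medicine box, 130 (x) x 190 (y) x 84 mm high, fixed; origin under its centre, z up, -x is its front, towards the robot. The flat lid top is at z = 84 mm and stays shut. Friction of lock on lid about 0.6: pads that press the lock down while closing make it drag; ease them up a millimetre or two (the window has 2.5 mm of play).
- ear: Steel ear of the box; origin at the centre of its window. It stands up through the lid, the window at box x = -48 mm, y = 0, 11.5 mm above the lid. The ear is an upright plate 4 mm thick along the box's x and 28 mm wide along y; its top is 24 mm above the lid. The window is 12 x 12 mm.
- lock: Loose metal padlock, about 0.3 kg, flat on the lid. Body 50 (x) x 54 (y) x 23 mm (z), flat sides; origin at the centre of the body's underside, +z out of the dial face, +x towards the shackle's bow, i.e. to the box's front. The shackle is a 7 mm bar in a U, legs along x at y = +15 mm (short leg, through the ear) and y = -15 mm (long leg, stays in the body), 11.5 mm above the underside.
- bow (a point): Outermost point of the shackle's bow, moves with the shackle; shut, it is 54.5 mm (bar's centre line) along lock x from the lock's origin; the body's end face is at 25 mm. Shut, the ear stands 32 to 40 mm from the origin. Pulling the body back from the ear, the ear soon catches in the bend of the bow, 8 to 10 mm inside this point, and holds the shackle back.
- short_tip (a point): End of the short leg, moves with the shackle: at lock x = 19 mm shut (6 mm inside the body), 37 mm fully drawn, which leaves a 12 mm gap to the body's end face at 25 mm. Bring the ear (4 mm) into the middle of that gap, ear at about lock x = 31 mm, and the lock lifts straight up off it; with the ear farther out it is still threaded on the leg.
- knob (a point): On the dial's axis, 34 mm above the lock's underside: middle of the round knurled black knob, 25 mm in diameter, standing from 27 to 40 mm above the underside on a 41 mm black dial plate. Turns with the dial; its x axis points along the long white mark, which is repeated on the knob top. The ear stops the lock body turning.
- dial (a joint): Angle of the dial's long white mark from the index (white dash on the body's face, +x edge), rad, positive anticlockwise from above; starts at 0.9 to 5.4, turns freely either way. 0 and 6.283 are the same: mark at the index, the only one of 12 click notches (every 0.524) where the shackle can be drawn. A sprung ball centres it in each notch; about 0.1 N m turns it over..
- shackle (a joint): How far the shackle is drawn out of the body, m: 0 shut, 0.018 fully out. About 2 N of friction; it stays where it is left. With the dial off its mark it is blocked within 3 mm; while it is drawn out the dial cannot turn.
- tumbler: Bystander: clear drinking glass, 81 mm across, 93 mm tall, behind the box; origin under its centre.
- dropper: Bystander: small brown dropper bottle, 34 mm across, 102 mm tall, behind the box, in front of the toaster oven and wall cabinet (x over 0.7); origin under its centre.
- teaspoon: Bystander: teaspoon, 130 x 26 x 11 mm, lying at the far left behind the coffee maker; origin under its centre. Fixed furniture near here, robot frame: coffee maker x 0.38 to 0.62, y 0.2 to 0.43, up to z 0.35; tall cabinet, higher than the arm, from x 0.40 on at y over 0.46; coming from the left, draw back and up clear of both before swinging to the front.
- mug: Bystander: white mug, 78 x 110 x 97 mm, at the far left behind the coffee maker; origin under its centre.
There are look-alikes about, which are no part of the job. What is shaped like the lock but red is not meant.

How it is judged:
On the way, in this order (a step that is already met when the one before it is completed fails the run):
1. the dial stands with its mark at the index, the shackle still shut ((value of joint dial between -0.13 and 0.13 rad or value of joint dial between 6.1532 and 6.4132 rad) and value of joint shackle below 0.004 m), for 0.2 s.
2. the shackle is drawn out while the lock is still on the lid (value of joint shackle above 0.013 m and z of lock in the frame of box below 0.1 m), for 0.1 s.
At the end, for the whole second after the job is handed in: The gripper's fingers hold the padlock (over 2 N), its underside more than 91 mm above the lid, touching the box nowhere, within 0.35 rad of dial-up, moving slower than 3 cm/s, its shackle drawn out more than 12 mm (z of lock in the frame of box above 0.175 m and value of joint shackle above 0.012 m and angle between lock's own z axis and vertical below 0.35 rad and contact force between the fingers and lock above 2 N and contact force between lock and box below 0.1 N and linear speed of lock below 0.03 m/s); the arm keeps its last pose, push and grip.
It fails at once if a bystander is shifted by more than 3 cm (distance of any of tumbler, dropper, teaspoon, mug from where it was at the start of the episode above 0.03 m).
It fails at once if the lock is wrenched against the ear with more than 50 N (contact force between lock and ear above 50 N).
It also fails if it takes over 72 s, if anything falls off the work surface, if the arm or the gripper's body presses on something with over 40 N, if the wrist force passes 120 N, or if a joint passes its speed limit or range.

## Robot

A 7-joint arm with a two-finger parallel gripper is mounted at the origin on a cart in front of the work surface, level with it; the furniture and walls round the work are solid. World frame = base frame: x ahead of the robot, y to its left, z up, the work surface at z = 0. Lengths are in m, angles in rad, forces in N, time in s.
With the tool pointing down it reaches from about 0.425 to 0.925 m from the base axis. Payload 6.8 kg.
Tool frame: the origin (TCP) lies on the centre line of the jaws, within the pads' length; the fingertips stand ahead of it and the grasp point (between the pads) lies 11 mm behind it (r.tcp_to_tips is the z of the fingertips in the tool frame, in m); z points along the fingers, y is the line along which they close (so a half turn about z gives the same grasp; the last joint's range is limited). The gripper opens to 85 mm and grips with 20 to 120 N. Pads are 22 mm wide; open, the fingers measure 114 mm over their backs; the gripper's body (76 mm by 85 mm) begins 54 mm behind the grasp point. The pads swing forward as they close: fully open they stand 13 mm farther back than shut.
Start: joints at [-1.237, 0.477, 0.022, 1.555, -0.011, 1.109, -0.083], TCP at [0.289, 0.61, 0.239] pointing down, gripper open.
Joint ranges: [-2.96, 2.96], [-0.34, 2.1], [-1.41, 1.46], [0.24, 2.44], [-1.37, 4.51], [0.17, 1.92], [-2.96, 2.96]. Speed limits (rad/s): [2.39, 2.39, 3.14, 3.14, 3.14, 3.14, 3.14].

## Interface

Orientations are given as a rotation vector (axis times angle).
In Python, from bench import r, optics gives the robot as it stands.
- The arm moves only by the shell command python3 -m creep 'ROWS' [FORCE]. ROWS is a JSON object whose one key "rows" holds a list of rows, each a list of 7 numbers: the shift along the tool's x, y, z in units of 25 mm (1.0 is 25 mm), then the turn, a rotation vector about the tool's x, y, z in units of 8 degrees (1.0 is 8 degrees), then the finger opening in mm, from 0 to 85.4. A call has 1 to 10 rows; each row is the pose to reach, as a shift and turn from the pose commanded when the call began, along the tool's axes at that moment; what a row does not reach only later rows make up. A row lasts 1/8 s, in which the tool goes at most 62.5 mm and 10.7 degrees, less where a joint would pass 70% of its speed; a pose out of reach is approached as far as the arm can. A call with a gripper value outside its range is refused whole. The fingers move at their own pace and stop on an object; FORCE is the grip in N (left out, the last holds). Time passes only in rows, so rows that repeat a pose let the fingers close. It gives the time, the measured TCP pose, the force, the opening and the grip force at its end, in the units of the state.
- r.get_obs(): the state, without advancing time (a new reading comes with each control period).
- optics.grab_frame(name): name is "scene" or "top" or "wrist"; returns a dict with "color" (420x560x3 uint8, blue, green, red), "K" (3x3 intrinsics, pixels), "R" (3x3) and "t" (3): a world point X has camera coordinates R X + t. Camera axes: x right, y down, z forward; pixel columns grow to the right and rows downward; lengths in m; the calibration is good to about 2 mm. A picture is of the moment at which its call begins. There is no depth.
- r.hand_in(): hands the job in; it is judged then, once.
The state is a dict: "clock": time; "joints": joint angles; "qvel": joint speeds; "tau": joint torques, N m; "tcp_pos": TCP position; "orientation": TCP orientation; "contact_force": force on the tool from outside, world axes, zero at the start; "moment": the same for the moment, N m; "grip_width": finger opening in m; "gripper_force": force on a finger pad.
Only numpy, scipy, OpenCV 4.12 (cv2) and the standard library are available. Lean on these libraries where they do the work, as an engineer would, in place of code of your own. Each camera call takes 0.05 s, during which the arm holds its last target. There are 200 camera calls.

## Working session

There is one attempt and no reset: what is moved stays moved. The work goes in short steps, Python scripts to look and compute and a shell command to move; the robot and the scene stay as the last step left them, time stands still between calls to the robot, and variables do not carry over. Pictures are saved under pics/ and viewed, at most 12 in all, crops included, and the job is handed in when it is done.

```bash
mkdir -p pics; cat > h.py <<'E'
import numpy as np,cv2
from bench import r,optics
from scipy.spatial.transform import Rotation as Ro
def ray(f,px,z):
    d=f["R"].T@np.linalg.inv(f["K"])@np.array([px[0],px[1],1.]);c=-f["R"].T@f["t"]
    return c+d*(z-c[2])/d[2]
def proj(f,X):
    p=f["K"]@(f["R"]@np.array(X,float)+f["t"]);return p[:2]/p[2]
E
python3 - <<'E'
from h import *
o=r.get_obs();print(o,r.tcp_to_tips)
a=optics.grab_frame("scene");b=optics.grab_frame("top")
for n,f in(("scene",a),("top",b)):
    print(n,-f["R"].T@f["t"],f["K"][0,0])
    cv2.imwrite(f"pics/{n}0.png",f["color"])
E
```

```text
{'clock': 0.0, 'joints': array([-1.23710128,  0.47780948,  0.02232845,  1.55646304, -0.01147487,
        1.10927481, -0.08309747]), 'qvel': array([-0.00125795, -0.00053146,  0.00127441,  0.0017345 , -0.00077018,
        0.00143772,  0.0002692 ]), 'tau': array([ 3.31811361e-05, -5.96457195e+01,  1.60807963e+00, -2.81191170e+01,
        1.25291423e-02,  9.36638389e-03,  4.15559043e-06]), 'tcp_pos': array([0.2883711 , 0.60966301, 0.2383143 ]), 'orientation': array([-6.88215802e-01, -3.06502698e+00,  2.84211607e-03]), 'contact_force': array([ 0.70212831, -0.63695495,  0.21010176]), 'moment': array([ 0.01353652, -0.00429551, -0.04994158]), 'gripper_force': 0.0, 'grip_width': 0.08530725860319781} 0.008
scene [-0.02375206 -0.35892409  0.93297497] 498.811103657131
top [0.51585048 0.1230003  0.95794347] 410.2150533061247
```

View pics/scene0.png

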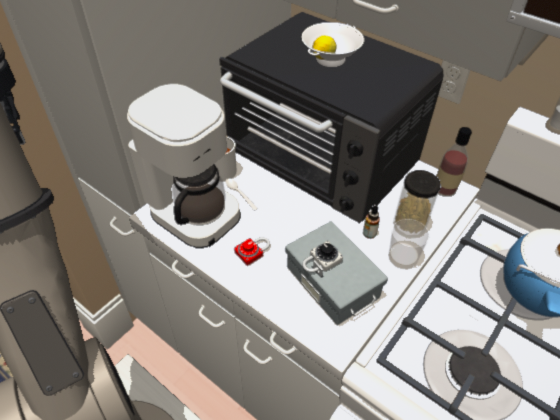

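View pics/top0.png

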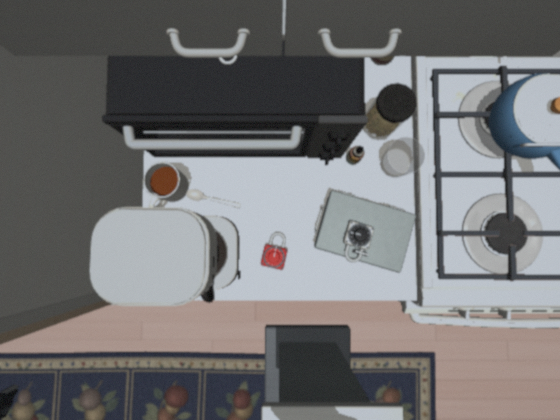

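The scene view shows the box at (335,270) with the steel lock and black dial at (325,253). The top view shows the lock at (358,236), with its bow towards (352,256).

Candidates for the lock:
- Steel lock on the lid: scene (325,253), top (358,236). I choose this one.
- Red lock: scene (250,250), top (275,255). This is the look-alike, so I reject it.

Next is a close crop to check that choice.

```bash
python3 - <<'E'
from h import *
a=optics.grab_frame("scene");b=optics.grab_frame("top")
A=cv2.resize(a["color"][225:295,285:355],(560,560),interpolation=cv2.INTER_CUBIC)[:, :400]
ca=cv2.resize(a["color"][225:325,280:390],(440,400),interpolation=cv2.INTER_CUBIC)
cb=cv2.resize(b["color"][180:280,305:425],(360,300),interpolation=cv2.INTER_CUBIC)
cc=cv2.resize(b["color"][215:270,333:388],(360,300),interpolation=cv2.INTER_CUBIC)
im=np.zeros((600,800,3),np.uint8);im[:400,:440]=ca;im[:300,440:]=cb;im[300:,440:]=cc
cv2.imwrite("pics/crop1.png",im)
# box outline in top: grey-green lid segmentation
hsv=cv2.cvtColor(b["color"],cv2.COLOR_BGR2HSV);g=b["color"].astype(int)
print(b["color"][225,400],b["color"][260,330],b["color"][240,300],a["color"][280,350])
m=cv2.inRange(g.sum(2),300,470).astype(np.uint8)
m[:, :305]=0;m[:,418:]=0;m[:185]=0;m[278:]=0
m=cv2.morphologyEx(m,cv2.MORPH_CLOSE,np.ones((9,9)));m=cv2.morphologyEx(m,cv2.MORPH_OPEN,np.ones((11,11)))
c=max(cv2.findContours(m,0,2)[0],key=cv2.contourArea);R=cv2.minAreaRect(c);bp=cv2.boxPoints(R);print(R)
for p in bp: print(p,ray(b,p,.084)[:2])
E
```

```text
[159 159 150] [204 198 190] [203 196 189] [177 182 174]
((395.5, 236.5), (65.0, 39.0), 90.0)
[376. 204.] [ 0.59974249 -0.08705893]
[415. 204.] [ 0.59984109 -0.17045671]
[415. 269.] [ 0.46194824 -0.16690109]
[376. 269.] [ 0.46183456 -0.08456019]
```

View pics/crop1.png

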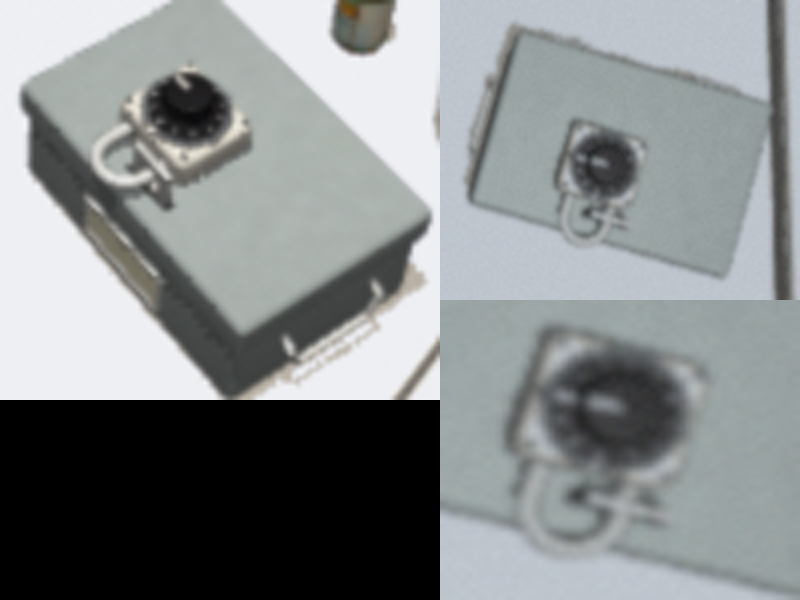

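The crop confirms the steel lock. Its mark points left in the top view, about −90° from the bow, so the dial reads about 4.71. That calls for three clicks anticlockwise.

```bash
cat >> h.py <<'E'
def go(pos,yaw):
    "shift/turn in row units to a tool-down pose; yaw = world angle of tool x (deg)"
    o=r.get_obs();R0=Ro.from_rotvec(o["orientation"]).as_matrix()
    x=np.array([np.cos(np.radians(yaw)),np.sin(np.radians(yaw)),0]);z=np.array([0,0,-1.]);T=np.c_[x,np.cross(z,x),z]
    s=R0.T@(np.array(pos)-o["tcp_pos"])/.025
    t=np.degrees(Ro.from_matrix(R0.T@T).as_rotvec())/8
    return np.round(np.r_[s,t],2)
E
python3 - <<'E'
from h import *
a=optics.grab_frame("scene");b=optics.grab_frame("top")
P=[(330.7,190.7),(415,215),(401,272.7),(315.7,246.7)]
W=np.array([ray(b,p,.084)[:2] for p in P]);c=W.mean(0);print(W,c)
S=[(280+25/4,225+85/4),(280+235/4,225+335/4),(280+430/4,225+210/4)]
for p in S: print("scene",ray(a,p,.084)[:2])
for f,n in((b,W[0]-W[1]),(b,W[3]-W[2])): print("yaw y",np.degrees(np.arctan2(n[1],n[0]))-90)
# dial plate: dark blob
for f,(x0,x1,y0,y1) in((a,(300,350,235,275)),(b,(340,380,215,255))):
    g=f["color"].sum(2,dtype=int)[y0:y1,x0:x1];m=(g<240).astype(np.uint8)
    k=max(cv2.findContours(m,0,2)[0],key=cv2.contourArea);e,R_=cv2.minEnclosingCircle(k);e=np.array(e)+(x0,y0);M=cv2.moments(k)
    q=np.array([M['m10']/M['m00']+x0,M['m01']/M['m00']+y0])
    print("dial",e,R_,q,[ray(f,q,.084+h)[:2].round(4) for h in(.027,.034)])
o=r.get_obs();print(Ro.from_rotvec(o["orientation"]).as_matrix().round(3))
for p in([.22,.42,.45],[.33,.25,.45],[.5,-.05,.35]): print(p,go(p,-70),go(p,0))
E
```

```text
[[ 0.62828733  0.00957191]
 [ 0.57625701 -0.16984858]
 [ 0.45416294 -0.13716668]
 [ 0.50858387  0.04249608]] [ 0.54182279 -0.06373682]
scene [0.50694518 0.03876871]
scene [ 0.45054192 -0.13577105]
scene [ 0.57424522 -0.1722202 ]
yaw y -16.171681156350573
yaw y -16.851878351934175
dial [326.40163994 251.46721268] 9.720077514648438 [326.60697674 252.08294574] [array([ 0.5307, -0.048 ]), array([ 0.526 , -0.0506])]
dial [359.5 234.5] 9.617792129516602 [359.88218391 234.63936782] [array([ 0.5337, -0.0462]), array([ 0.5335, -0.0448])]
[[-0.904  0.428 -0.   ]
 [ 0.428  0.904 -0.001]
 [-0.    -0.001 -1.   ]]
[0.22, 0.42, 0.45] [ -0.77  -8.05  -8.44  -0.    -0.   -16.91] [-7.700e-01 -8.050e+00 -8.440e+00 -0.000e+00  1.000e-02  1.934e+01]
[0.33, 0.25, 0.45] [ -7.66 -12.31  -8.43  -0.    -0.   -16.91] [-7.660e+00 -1.231e+01 -8.430e+00 -0.000e+00  1.000e-02  1.934e+01]
[0.5, -0.05, 0.35] [-18.94 -20.25  -4.43  -0.    -0.   -16.91] [-1.894e+01 -2.025e+01 -4.430e+00 -0.000e+00  1.000e-02  1.934e+01]
```

```bash
python3 -m creep '{"rows":[[-0.2,-1,-2.2,0,0,0,85],[-0.5,-2,-4.3,0,0,0,85],[-0.8,-3.5,-6.5,0,0,0,85],[-1.4,-5,-8.5,0,0,0,85],[-1.4,-6.4,-8.5,0,0,0,85],[-3,-7.7,-8.5,0,0,1.2,85],[-5,-9.1,-8.5,0,0,2.4,85],[-7,-10.5,-8.5,0,0,3.6,85],[-8.8,-11.8,-8.5,0,0,4.8,85],[-8.8,-11.8,-8.5,0,0,5,85]]}' 40; python3 -c "
from h import *
o=r.get_obs();print(o['joints'].round(2),go([.5,-.03,.36],73.5),go([.528,-.046,.24],73.5))"
```

```text
clock: 1.55
tcp_pos: [0.3635, 0.2452, 0.4524]
orientation: [1.709, 2.636, 0.002]
contact_force: [0.6, 0.6, 0.3]
grip_width: 0.0848
gripper_force: 0.0
[-0.99 -0.08  0.24  1.77  0.02  1.45 -0.34] [-1.228e+01  4.900e-01  3.690e+00  1.000e-02 -1.000e-02  5.070e+00] [-1.332e+01  1.240e+00  8.490e+00  1.000e-02 -1.000e-02  5.070e+00]
```

```bash
python3 -m creep '{"rows":[[-2,0,0,0,0,1,85],[-4,0.1,0,0,0,2,85],[-6,0.2,0.3,0,0,3,85],[-8,0.3,1.2,0,0,4,85],[-10,0.4,2.5,0,0,5,85],[-12,0.5,4,0,0,5.1,85],[-13.3,1.2,6,0,0,5.1,85],[-13.3,1.2,8,0,0,5.1,85],[-13.3,1.2,8.5,0,0,5.1,85],[-13.3,1.2,8.5,0,0,5.1,85]]}'; python3 - <<'E'
from h import *
o=r.get_obs();print(o['joints'].round(2))
f=optics.grab_frame("wrist");cv2.imwrite("pics/w1.png",f["color"]);print(-f["R"].T@f["t"],f["K"][0,0])
for x in([.534,-.046,.124],[.534,-.046,.111]):print(proj(f,x))
E
```

```text
clock: 2.8
tcp_pos: [0.5276, -0.0392, 0.2396]
orientation: [-2.509, -1.89, 0.001]
contact_force: [-0.3, 0.6, 0.2]
grip_width: 0.0849
gripper_force: 0.0
[-0.56  0.26  0.62  1.93 -0.18  1.   -0.13]
[0.54702695 0.02750283 0.37383269] 363.73627995243186
[287.73271865 209.5004592 ]
[287.23664379 204.56843585]
```

View pics/w1.png

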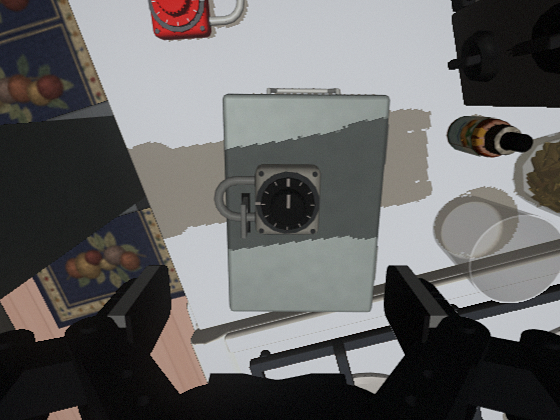

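The wrist view shows the lock clearly. The dial centre is near (288,202), the bow points left at (217,197), and the mark points up. Anticlockwise 90° is therefore right. Next I'll measure the dial centre and the yaw.

```bash
python3 - <<'E'
from h import *
f=optics.grab_frame("wrist");g=cv2.cvtColor(f["color"],cv2.COLOR_BGR2GRAY)
m=np.zeros_like(g);m[160:245,250:328]=(g[160:245,250:328]<75)
k=max(cv2.findContours(cv2.morphologyEx(m,cv2.MORPH_CLOSE,np.ones((5,5))),0,2)[0],key=cv2.contourArea)
e,R=cv2.minEnclosingCircle(k);print(e,R,cv2.boundingRect(k),"dial",[ray(f,e,.084+h).round(4) for h in(.026,.030)])
for P,z in(([(223,95),(230,310)],.084),([(388,97),(377,309)],.084),([(256,165),(319,165)],.107),([(256,234),(320,234)],.107)):
    a,b=[ray(f,p,z)[:2] for p in P];d=b-a;print(a,b,np.degrees(np.arctan2(d[1],d[0])))
for z in(.15,.117):print(go([.5335,-.0455,z],73.5))
E
```

```text
(285.42242431640625, 199.0) 44.31525421142578 (250, 164, 70, 71) dial [array([ 0.5348, -0.0421,  0.11  ]), array([ 0.535 , -0.0411,  0.114 ])]
[0.5099053  0.04351309] [ 0.45724056 -0.13517643] -106.42170194665727
[0.63100741 0.00720832] [ 0.5855019 -0.1711705] -104.31125559973472
[ 0.52073567 -0.01171923] [ 0.56568547 -0.02465131] -16.050550647208755
[ 0.50486601 -0.06382368] [ 0.5530622  -0.07771692] -16.080382305231197
[-0.18  0.24  3.65  0.02 -0.01  0.06]
[-0.19  0.24  4.97  0.02 -0.01  0.06]
```

```bash
python3 -m creep '{"rows":[[-0.14,0.35,1.5,0,0,0.06,85],[-0.14,0.35,3,0,0,0.06,70],[-0.14,0.35,4.2,0,0,0.06,55],[-0.14,0.35,4.7,0,0,0.06,40],[-0.14,0.35,4.7,0,0,0.06,30],[-0.14,0.35,4.7,0,0,0.06,22],[-0.14,0.35,4.7,0,0,0.06,15],[-0.14,0.35,4.7,0,0,0.06,15],[-0.14,0.35,4.7,0,0,0.06,15]]}' 30; python3 - <<'E'
from h import *
o=r.get_obs();print(o['joints'].round(2),o['contact_force'],o['moment'])
f=optics.grab_frame("wrist");cv2.imwrite("pics/w2.png",f["color"])
E
```

```text
clock: 4.03
tcp_pos: [0.5359, -0.0458, 0.1231]
orientation: [2.518, 1.877, 0.003]
contact_force: [-1.6, 1.6, 7.6]
grip_width: 0.0235
gripper_force: 30.4
[-0.46  0.45  0.55  2.02 -0.33  0.76 -0.  ] [-1.57902165  1.57911651  7.59720612] [0.19361176 0.26664788 0.03439644]
```

View pics/w2.png

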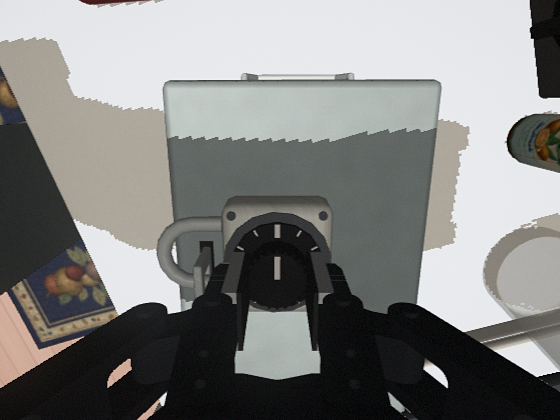

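The knob is gripped, seen at (278,270) between the pads, with its mark still pointing up. I'll ease up 1 mm and turn −90° about tool z.

```bash
python3 -m creep '{"rows":[[0,0,-0.05,0,0,-0.8,15],[0,0,-0.05,0,0,-2,15],[0,0,-0.05,0,0,-3.2,15],[0,0,-0.05,0,0,-4.4,15],[0,0,-0.05,0,0,-5.6,15],[0,0,-0.05,0,0,-6.8,15],[0,0,-0.05,0,0,-8,15],[0,0,-0.05,0,0,-9.2,15],[0,0,-0.05,0,0,-10.3,15],[0,0,-0.05,0,0,-11.2,15]]}' 40; python3 -m creep '{"rows":[[0,0,0,0,0,0,15],[0,0,0,0,0,0,15]]}'; python3 - <<'E'
from h import *
o=r.get_obs();R=Ro.from_rotvec(o["orientation"]).as_matrix();print(o['joints'].round(2),o['moment'],np.degrees(np.arctan2(R[1,0],R[0,0])))
f=optics.grab_frame("wrist");cv2.imwrite("pics/w3.png",f["color"])
E
```

```text
clock: 5.32
tcp_pos: [0.535, -0.0459, 0.1233]
orientation: [0.457, 3.108, 0.0]
contact_force: [0.6, 0.7, -2.6]
grip_width: 0.0231
gripper_force: 39.7
clock: 5.58
tcp_pos: [0.535, -0.0461, 0.1232]
orientation: [0.468, 3.106, -0.0]
contact_force: [-0.1, -0.0, -0.3]
grip_width: 0.0229
gripper_force: 39.9
[-0.16  0.4   0.16  2.   -0.09  0.75  1.32] [0.0150005  0.0758045  0.01940712] 162.85661399931834
```

View pics/w3.png

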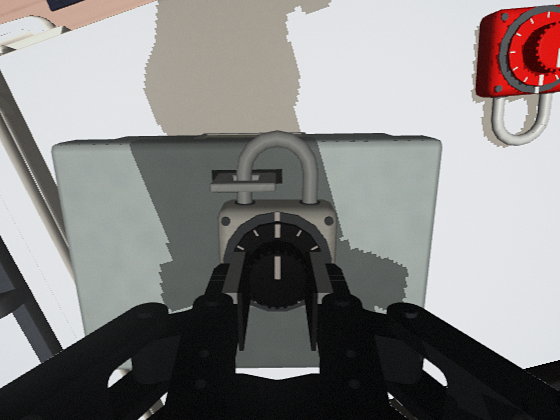

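The mark is now at the index, pointing towards the bow, on the image column of 277. I'll release, lower over the body and close on its sides.

```bash
python3 -m creep '{"rows":[[0,0,0,0,0,0,40],[0,0,0,0,0,0,85],[0,0,0,0,0,0,85],[0,0,0,0,0,0,85],[0,0,0,0,0,0,85],[0,0,0.3,0,0,-0.1,85],[0,0,0.6,0,0,-0.1,85],[0,0,0.8,0,0,-0.1,85],[0,0,1.0,0,0,-0.1,85],[0,0,1.0,0,0,-0.1,85]]}' 20; python3 - <<'E'
from h import *
f=optics.grab_frame("wrist");cv2.imwrite("pics/w4.png",f["color"])
E
```

```text
clock: 6.88
tcp_pos: [0.5346, -0.0459, 0.0976]
orientation: [-0.442, -3.109, 0.0]
contact_force: [0.8, -0.1, 1.1]
grip_width: 0.0854
gripper_force: 0.0
```

View pics/w4.png

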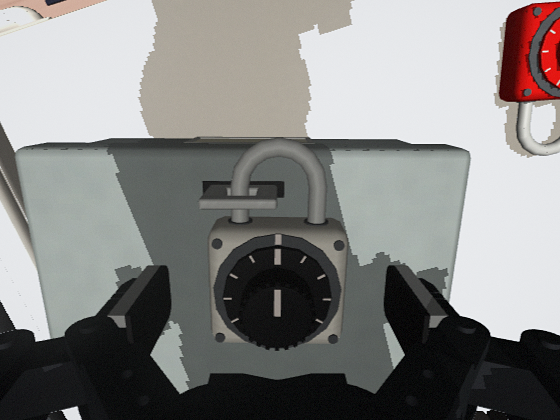

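The dial mark stands at the index at (278,245), and the lock is centred between the pads at x≈168 and x≈387. Closing now, slightly lower.

```bash
python3 -m creep '{"rows":[[0,0,0.1,0,0,0,70],[0,0,0.1,0,0,0,62],[0,0,0.1,0,0,0,57],[0,0,0.1,0,0,0,52],[0,0,0.1,0,0,0,50],[0,0,0.1,0,0,0,45],[0,0,0.1,0,0,0,45]]}' 20; python3 -m creep '{"rows":[[0,0,-0.03,0,0,0,45],[0,0,-0.06,0,0,0,45],[0,0,-0.06,0,0,0,45]]}' 40
```

```text
clock: 7.8
tcp_pos: [0.5349, -0.046, 0.0958]
orientation: [0.443, 3.11, 0.0]
contact_force: [-1.6, 0.1, 4.8]
grip_width: 0.0534
gripper_force: 21.6
clock: 8.18
tcp_pos: [0.5346, -0.0458, 0.0967]
orientation: [-0.442, -3.11, 0.0]
contact_force: [-0.8, 0.1, -3.3]
grip_width: 0.0535
gripper_force: 42.3
```

```bash
python3 -m creep '{"rows":[[-0.08,0,0,0,0,0,45],[-0.16,0,0,0,0,0,45],[-0.24,0,0,0,0,0,45],[-0.32,0,0,0,0,0,45],[-0.4,0,0,0,0,0,45],[-0.4,0,0,0,0,0,45]]}' 40;  python3 -m creep '{"rows":[[-0.08,0,0,0,0,0,45],[-0.16,0,0,0,0,0,45],[-0.24,0,0,0,0,0,45],[-0.32,0,0,0,0,0,45],[-0.36,0,0,0,0,0,45],[-0.36,0,0,0,0,0,45]]}'; python3 - <<'E'
from h import *
f=optics.grab_frame("wrist");cv2.imwrite("pics/w5.png",f["color"])
E
```

```text
clock: 8.93
tcp_pos: [0.5445, -0.0489, 0.097]
orientation: [-0.443, -3.11, 0.0]
contact_force: [-0.4, 0.6, -3.4]
grip_width: 0.0528
gripper_force: 42.3
clock: 9.68
tcp_pos: [0.5532, -0.0514, 0.097]
orientation: [0.443, 3.11, -0.0]
contact_force: [-2.2, -1.2, -2.6]
grip_width: 0.0529
gripper_force: 42.3
```

View pics/w5.png

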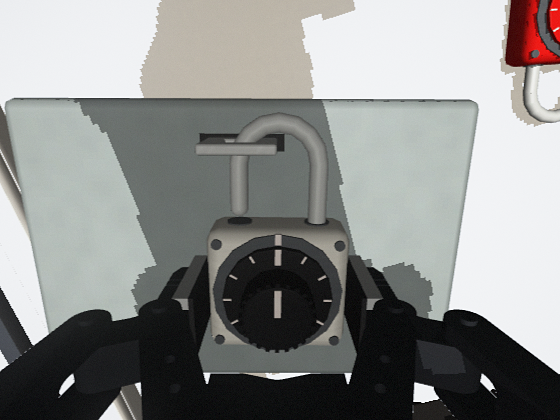

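The shackle is sliding: the bow moved up to y≈113, the short leg is just clear of the body at (240,215), and the force is low. I'll keep pulling gently.

```bash
python3 -m creep '{"rows":[[-0.08,0,0,0,0,0,45],[-0.16,0,0,0,0,0,45],[-0.16,0,0,0,0,0,45]]}'; python3 -m creep '{"rows":[[-0.06,0,0,0,0,0,45],[-0.06,0,0,0,0,0,45]]}'; python3 -m creep '{"rows":[[-0.04,0,0,0,0,0,45],[-0.04,0,0,0,0,0,45]]}'
```

```text
clock: 10.1
tcp_pos: [0.5573, -0.0525, 0.0971]
orientation: [0.443, 3.11, -0.0]
contact_force: [-1.3, -1.3, -2.8]
grip_width: 0.053
gripper_force: 42.3
clock: 10.35
tcp_pos: [0.5586, -0.0529, 0.0971]
orientation: [0.443, 3.11, -0.0]
contact_force: [-1.9, -2.2, -3.3]
grip_width: 0.053
gripper_force: 42.3
clock: 10.6
tcp_pos: [0.5594, -0.0531, 0.097]
orientation: [0.442, 3.11, -0.0]
contact_force: [-1.8, -1.3, -2.8]
grip_width: 0.0528
gripper_force: 42.3
```

```bash
for i in 1 2 ; do python3 -m creep '{"rows":[[-0.04,0,0,0,0,0,45],[-0.04,0,0,0,0,0,45]]}'|egrep 'tcp|contact';done; python3 - <<'E'
from h import *
f=optics.grab_frame("wrist");cv2.imwrite("pics/w6.png",f["color"])
E
```

```text
tcp_pos: [0.5604, -0.0534, 0.097]
contact_force: [-2.8, -1.7, -3.0]
tcp_pos: [0.5614, -0.0537, 0.097]
contact_force: [-3.0, -1.5, -2.5]
```

View pics/w6.png

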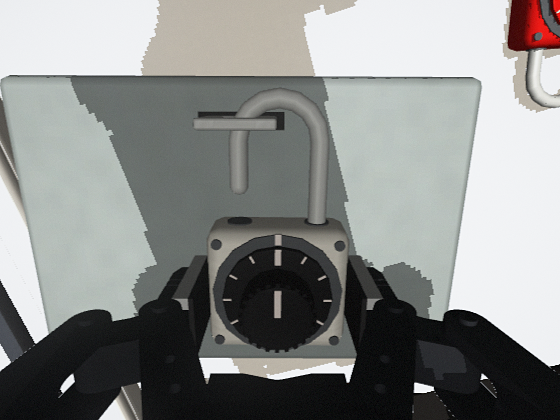

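```bash
python3 - <<'E'
from h import *
f=optics.grab_frame("wrist");o=r.get_obs();R=Ro.from_rotvec(o["orientation"]).as_matrix()
for n,p,z in(("tip",(240,192),.0965),("bow outer",(278,90),.0985),("ear top near",(235,129),.109),("ear top far",(235,118),.109),("body edge",(280,218),.108),("body back",(280,358),.108)):
    X=ray(f,p,z);print(n,(R.T@(X-o["tcp_pos"])*1000).round(1))
E
```

```text
tip [ 36.7 -14.7   0.5]
bow outer [73.7 -0.3 -1.5]
ear top near [ 61.1 -14.5 -12. ]
ear top far [ 64.7 -14.3 -12. ]
body edge [ 30.    0.5 -11. ]
body back [-29.    0.6 -10.9]
```

```bash
python3 -m creep '{"rows":[[-0.04,0,0,0,0,0,45],[-0.04,0,0,0,0,0,45]]}'|egrep 'tcp|contact';python3 -m creep '{"rows":[[0.15,0,0,0,0,0,45],[0.3,0,0,0,0,0,45],[0.45,0,0,0,0,0,45],[0.6,0,0,0,0,0,45],[0.75,0,0,0,0,0,45],[0.9,0,0,0,0,0,45],[1.05,0,0,0,0,0,45],[1.2,0,0,0,0,0,45],[1.26,0,0,0,0,0,45],[1.26,0,0,0,0,0,45]]}'|egrep 'tcp|contact'; python3 - <<'E'
from h import *
f=optics.grab_frame("wrist");cv2.imwrite("pics/w7.png",f["color"])
E
```

```text
tcp_pos: [0.5623, -0.0539, 0.097]
contact_force: [-2.4, -2.3, -2.9]
tcp_pos: [0.532, -0.045, 0.0971]
contact_force: [-1.8, 0.1, -2.7]
```

View pics/w7.png

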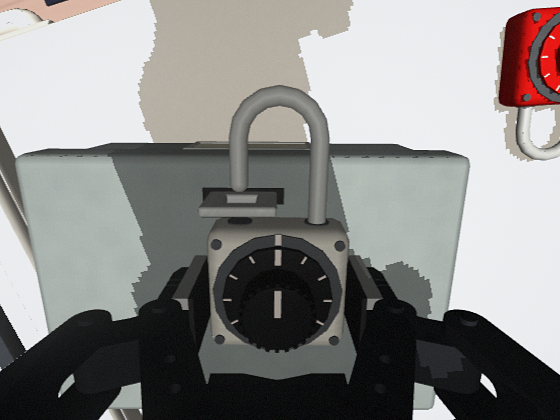

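```bash
python3 - <<'E'
from h import *
f=optics.grab_frame("wrist");o=r.get_obs();R=Ro.from_rotvec(o["orientation"]).as_matrix()
for n,p,z in(("tip",(240,191),.0965),("ear top near",(235,217),.108),("ear top far",(235,206),.108),("body edge",(280,218),.108),("body back",(280,358),.108)):
    X=ray(f,p,z);print(n,(R.T@(X-o["tcp_pos"])*1000).round(1))
cv2.imwrite("pics/w8.png",cv2.resize(f["color"][165:245,185:345],(800,400),interpolation=cv2.INTER_CUBIC))
E
```

```text
tip [ 37.1 -14.7   0.6]
ear top near [ 30.4 -15.5 -10.9]
ear top far [ 34.5 -15.4 -10.9]
body edge [ 30.    0.5 -10.9]
body back [-28.9   0.6 -10.9]
```

View pics/w8.png

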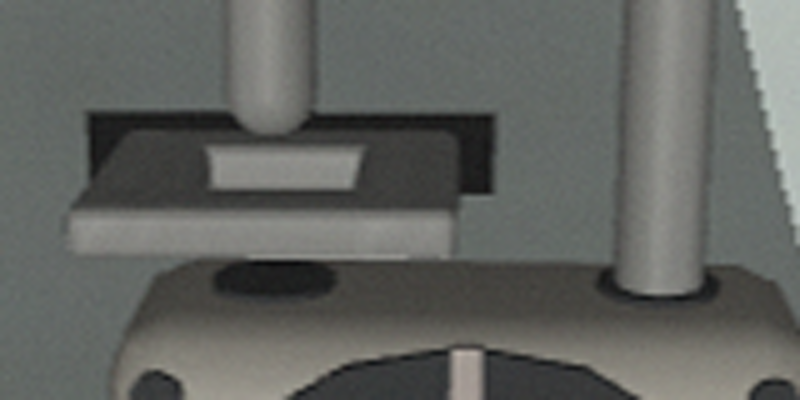

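The ear at crop (265,190) has an empty window, so the short leg's tip is clear in front of it. The ear spans about 30.4–34.5 mm in lock x, so I'll advance 1.5 mm and lift gently.

```bash
python3 -m creep '{"rows":[[0.06,0,0,0,0,0,45],[0.06,0,0,0,0,0,45],[0.06,0,-0.08,0,0,0,45],[0.06,0,-0.16,0,0,0,45],[0.06,0,-0.24,0,0,0,45],[0.06,0,-0.24,0,0,0,45]]}'|egrep 'tcp|contact|grip'
```

```text
tcp_pos: [0.5308, -0.0447, 0.1033]
contact_force: [-0.2, 0.6, -2.4]
grip_width: 0.053
gripper_force: 42.4
```

```bash
python3 -m creep '{"rows":[[0,0,-0.2,0,0,0,45],[0,0,-0.5,0,0,0,45],[0,0,-0.9,0,0,0,45],[0,0,-1.5,0,0,0,45],[0,0,-2.2,0,0,0,45],[0,0,-3,0,0,0,45],[0,0,-3.8,0,0,0,45],[0,0,-4.5,0,0,0,45],[0,0,-4.8,0,0,0,45],[0,0,-4.8,0,0,0,45]]}'; python3 -m creep '{"rows":[[0,0,0,0,0,0,45],[0,0,0,0,0,0,45],[0,0,0,0,0,0,45],[0,0,0,0,0,0,45]]}'; python3 - <<'E'
from h import *
f=optics.grab_frame("wrist");s=optics.grab_frame("scene")
cv2.imwrite("pics/w9.png",np.hstack([f["color"][:,120:480],s["color"][80:500,200:520][:340].repeat(1,0) if 0 else cv2.resize(s["color"][130:330,240:430],(399,420))]))
E
```

```text
clock: 14.8
tcp_pos: [0.5308, -0.0446, 0.2237]
orientation: [0.442, 3.109, 0.001]
contact_force: [-0.1, 0.9, -2.1]
grip_width: 0.0532
gripper_force: 42.5
clock: 15.3
tcp_pos: [0.5305, -0.0447, 0.2228]
orientation: [-0.442, -3.11, 0.0]
contact_force: [0.3, 0.0, -3.4]
grip_width: 0.0529
gripper_force: 42.5
```

View pics/w9.png

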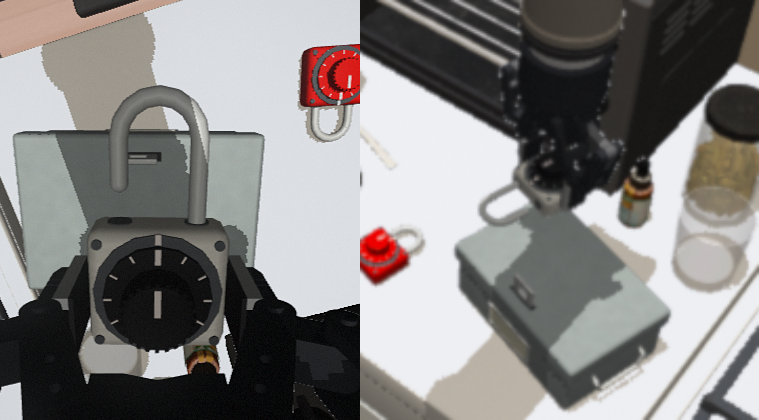

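The opened lock is held dial-up well above the lid. The ear on the lid is free, and the tumbler and dropper bottle are where they were. Handing in.

```bash
python3 -c "
from bench import r
print(r.hand_in())"
```

```text
the job is handed in; nothing more can be done
None
```

I turned the dial to its mark, drew the shackle out and freed the lock from the ear. I handed the job in at about 15 s, with the lock held open, dial up and still, about 12–13 cm above the lid; the verdict was not shown.

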